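# Make up the two lathe kits

## Task

Make up the two lathe kits from the stock on the bench: the white jaw, the brass plug and the yellow remote go on the blue tray, the black jaw and the orange ring on the green tray. Set each one down upright on the pale outline of its own shape, jaws and remote lined up with their outlines (either way round, the remote buttons up), and let go. Leave the steel plug and the two bowls where they are.

Things in the scene. Friction and masses are not known exactly. Their poses are not given: they have to be found in the camera images.
- white_jaw: White nylon stepped chuck jaw, a block 64 long (x) by 34 wide (y, flat parallel sides), origin at the centre of its underside, z up. Three steps: 16 high over its whole length, 28 high from x = -32 to +14, 38 high from x = -32 to -12. 80 g; it may lie either way round (sizes in mm)
- black_jaw: Black nylon stepped chuck jaw, a block 64 long (x) by 34 wide (y, flat parallel sides), origin at the centre of its underside, z up. Three steps: 16 high over its whole length, 28 high from x = -32 to +14, 38 high from x = -32 to -12. 80 g; it may lie either way round (sizes in mm)
- brass_plug: Yellow brass centring plug 46 tall: round foot 44 across and 14 high, then a stem 26 across up to 38, then a tapered tip. Origin at the centre of its underside, z up; about 0.2 kg (sizes in mm)
- orange_ring: Orange plastic spacer ring, 52 outside and 30 inside diameter, 24 high, lying flat. Origin on its axis at the underside, z up; 50 g (sizes in mm)
- yellow_remote: Yellow push-button remote with one red and six black buttons, 95 long (x) by 42 wide (y) by 24 high, lying buttons up. Origin at the centre of its underside, z up; 120 g (sizes in mm)
- blue_tray: flat kit tray, fixed to the bench, 240 (x) by 130 (y), blue all over. Origin at the centre of its underside, z up; the floor is 6 above the bench, the rim 3 above the floor. Pale inlaid outlines on the floor, all centred on y = 0: a rectangle 42 by 72 (long side along y) at x = -80 for the jaw, a disc 52 across at x = 0 for the plug, a longer rectangle 50 by 103 (long side along y) at x = +80 for the remote (sizes in mm)
- green_tray: flat kit tray, fixed to the bench, 240 (x) by 130 (y), green all over. Origin at the centre of its underside, z up; the floor is 6 above the bench, the rim 3 above the floor. Pale inlaid outlines on the floor, all centred on y = 0: a rectangle 42 by 72 (long side along y) at x = -50 for the jaw, a disc 60 across at x = +50 for the ring (sizes in mm)
- steel_plug: Dark grey steel centring plug 46 tall: round foot 44 across and 14 high, then a stem 26 across up to 38, then a tapered tip. Origin at the centre of its underside, z up; about 0.2 kg. Same shape as the brass one; not wanted, stays where it is (sizes in mm)
- resin_bowl: Smoky grey resin test bowl, 100 across the rim, 70 high, loose. Origin at the centre of its underside; stays where it is (sizes in mm)
- wood_bowl: Brown turned wooden bowl, 100 across the rim, 70 high, loose. Origin at the centre of its underside; stays where it is (sizes in mm)

How it is judged (in metres and radians):
At the end, for the whole second after the job is handed in: White jaw, brass plug and remote on the blue tray, black jaw and ring on the green: each within 12 mm of its outline's centre along each tray axis, resting on the tray floor, upright within 0.1 rad, jaws and remote along their outlines within 0.3 rad either way round, all at rest (x of white_jaw in the frame of blue_tray between -0.092 and -0.068 m and y of white_jaw in the frame of blue_tray between -0.012 and 0.012 m and z of white_jaw in the frame of blue_tray between 0.003 and 0.01 m and angle between each of white_jaw, brass_plug, yellow_remote, black_jaw, orange_ring's own z axis and vertical below 0.1 rad and linear speed of each of white_jaw, brass_plug, yellow_remote, black_jaw, orange_ring below 0.02 m/s and angular speed of each of white_jaw, brass_plug, yellow_remote, black_jaw, orange_ring below 0.2 rad/s and angle between the x axis of each of white_jaw, yellow_remote and the y axis of blue_tray, either way round below 0.3 rad and x of brass_plug in the frame of blue_tray between -0.012 and 0.012 m and y of brass_plug in the frame of blue_tray between -0.012 and 0.012 m and z of brass_plug in the frame of blue_tray between 0.003 and 0.01 m and x of yellow_remote in the frame of blue_tray between 0.068 and 0.092 m and y of yellow_remote in the frame of blue_tray between -0.012 and 0.012 m and z of yellow_remote in the frame of blue_tray between 0.003 and 0.01 m and x of black_jaw in the frame of green_tray between -0.062 and -0.038 m and y of black_jaw in the frame of green_tray between -0.012 and 0.012 m and z of black_jaw in the frame of green_tray between 0.003 and 0.01 m and angle between the x axis of black_jaw and the y axis of green_tray, either way round below 0.3 rad and x of orange_ring in the frame of green_tray between 0.038 and 0.062 m and y of orange_ring in the frame of green_tray between -0.012 and 0.012 m and z of orange_ring in the frame of green_tray between 0.003 and 0.01 m); the robot touches nothing.
It fails at once if the steel plug is moved more than 20 mm (distance of steel_plug from where it was at the start of the episode above 0.02 m).
It fails at once if the resin bowl is moved more than 20 mm (distance of resin_bowl from where it was at the start of the episode above 0.02 m).
It fails at once if the wooden bowl is moved more than 20 mm (distance of wood_bowl from where it was at the start of the episode above 0.02 m).
It also fails if it takes over 115 s, if anything falls off the work surface, if the arm or the gripper's body presses on something with over 40 N, if the wrist force passes 120 N, or if a joint passes its speed limit or range.

## Robot

A 6-joint arm with a two-finger parallel gripper is mounted at the origin on the work surface. World frame = base frame: x ahead of the robot, y to its left, z up, the work surface at z = 0. Lengths are in mm, angles in rad, forces in N, time in s.
With the tool pointing down it reaches from about 325 to 1000 mm from the base axis. Payload 5.1 kg.
Tool frame: the origin (TCP) lies midway between the tips of the shut fingers; the grasp point (between the pads) lies 19 mm behind it; z points along the fingers, x is the direction in which the jaws open and shut, and the axes are right-handed (so a half turn about z gives the same grasp; the last joint's range is limited). The gripper opens to 85 mm and grips with 20 to 120 N. Pads are 22 mm wide; open, the fingers measure 114 mm over their backs; the gripper's body (76 mm by 85 mm) begins 54 mm behind the grasp point. The pads swing forward as they close: fully open they stand 13 mm farther back than shut.
Start: joints at [1.098, 0.124, 1.65, -0, 1.367, -0.083], TCP at [247.022, 601.22, 231.322] pointing down, gripper open.
Joint ranges: [-2.61, 2.61], [-1.02, 2.33], [0.03, 2.71], [-1.35, 4.49], [0.32, 2.68], [-2.91, 2.91]. Speed limits (rad/s): [2.57, 2.57, 3.14, 3.14, 3.14, 3.14].

## Interface

Orientations are given as a unit quaternion [w, x, y, z].
In Python, from station import arm, eoat, kin, imaging, sign_off gives the robot as it stands. Calls block until the motion is done:
- arm.movep(position, orientation): joint-space move of the TCP to a pose.
- arm.move_linear(position, rotation=None, velocity=150, threshold=None): straight line of the TCP; rotation=None keeps the orientation; velocity is the mean speed in mm/s. With threshold (N) it stops when the force on the tool has changed by that much, and returns True; else False.
- arm.goto_joints(angles): joint-space move.
- eoat.command_gripper(opening, force=None): finger opening in mm; force is the grip in N (None keeps the last); returns when the fingers have stopped.
- arm.hold(seconds).
- kin.ik(position, orientation): joint angles nearest the present ones, or None.
- imaging.read_camera(name): name is "scene" or "top" or "wrist"; returns a dict with "image" (480x640x3 uint8, red, green, blue), "intrinsics" (3x3 intrinsics, pixels), "R" (3x3) and "t" (3): a world point X has camera coordinates R X + t. Camera axes: x right, y down, z forward; pixel columns grow to the right and rows downward; lengths in mm; the calibration is good to about 2 mm. A picture is of the moment at which its call begins. There is no depth.
A pose or a line that the arm cannot do raises arm.Unreachable and nothing moves.
- sign_off(): hands the job in, once; it reports no verdict.
Readings, each from a call of its own:
- arm.read_time(): time.
- arm.read_joint_pos(): joint angles.
- arm.read_qvel(): joint speeds.
- arm.read_joint_efforts(): joint torques, N m.
- arm.read_tcp_pos(): TCP position.
- arm.read_eef_rot(): TCP orientation.
- arm.read_ft_force(): force on the tool from outside, world axes, zero at the start.
- arm.read_ft_torque(): the same for the moment, N m.
- arm.read_opening(): finger opening in mm.
Only numpy, scipy, OpenCV 4.12 (cv2) and the standard library are available. Lean on these libraries where they do the work, as an engineer would, in place of code of your own. Each camera call takes 0.05 s, during which the arm holds its last target.

## Working session

There is one attempt and no reset: what is moved stays moved. The work goes in short steps, each a Python script; the robot and the scene stay as the last script left them, time stands still between calls to the robot, and variables do not carry over. Pictures are saved under pics/ and viewed, and the job is handed in when it is done.

```bash
ls; mkdir -p pics; python3 - <<'E'
from station import arm, imaging
import cv2
for n in ["scene","top","wrist"]:
    d=imaging.read_camera(n); cv2.imwrite(f"pics/a_{n}.png",d["image"][:,:,::-1]); print(n,d["intrinsics"].tolist(),d["R"].round(4).tolist(),d["t"].round(1).tolist())
print(arm.read_time(),arm.read_eef_rot())
E
```

```text
pics
scene [[438.2158292490385, 0.0, 325.27937894863487], [0.0, 438.2158292490385, 242.7478923501469], [0.0, 0.0, 1.0]] [[-0.1703, 0.9853, -0.0114], [0.8191, 0.1351, -0.5576], [-0.5479, -0.1043, -0.83]] [123.7, -486.6, 1297.7]
top [[596.9095310164125, 0.0, 322.3224792587177], [0.0, 596.9095310164125, 235.7701285353243], [0.0, 0.0, 1.0]] [[-0.091, -0.9958, -0.0049], [-0.9709, 0.0898, -0.2222], [0.2217, -0.0155, -0.975]] [39.5, 617.3, 1060.9]
wrist [[375.95256249870147, 0.0, 321.2613361722261], [0.0, 375.95256249870147, 236.85076476035485], [0.0, 0.0, 1.0]] [[0.381, 0.9246, -0.0019], [0.8907, -0.3665, 0.2691], [0.2481, -0.1043, -0.9631]] [-648.2, -33.9, 379.4]
0.15 [ 3.94242878e-04  8.30672798e-01  5.56760271e-01 -7.40251047e-04]
```

View pics/a_scene.png

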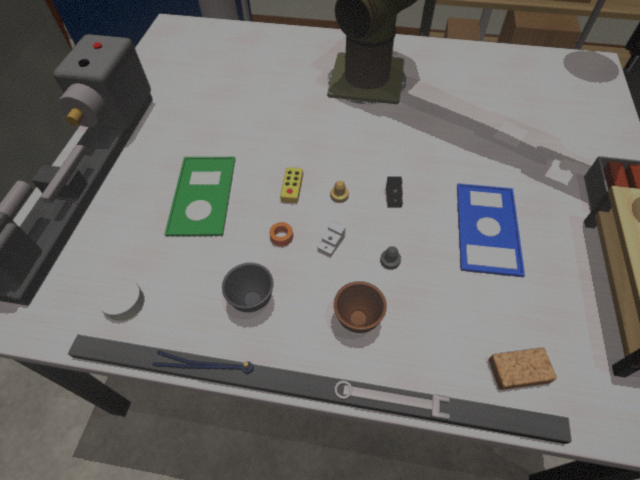

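View pics/a_top.png

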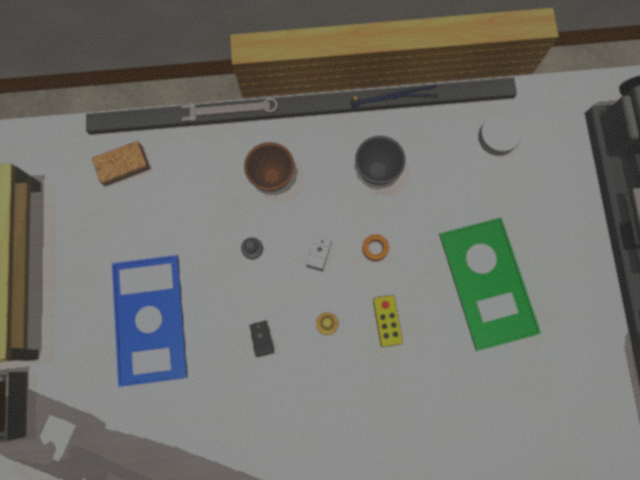

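View pics/a_wrist.png

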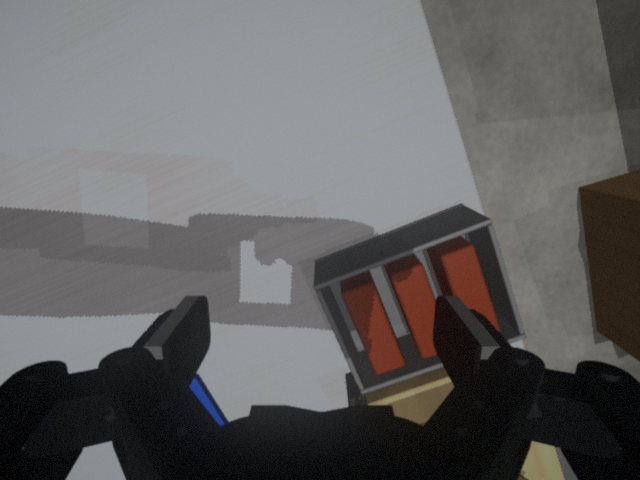

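Scene and top views show everything: in top, the blue tray is at ~(149,320), green at ~(490,284), the black jaw at (262,338), brass plug at (327,323), remote at (388,320), white jaw at (319,252), ring at (375,247), steel plug at (252,247), and the bowls at (270,167) and (380,160). I'll zoom in next.

```bash
python3 - <<'E'
import cv2
a=cv2.imread("pics/a_top.png"); b=cv2.imread("pics/a_scene.png")
cv2.imwrite("pics/b_top.png",cv2.resize(a[215:365,235:425],None,fx=4,fy=4,interpolation=cv2.INTER_CUBIC))
cv2.imwrite("pics/b_scene.png",cv2.resize(b[155:275,260:420],None,fx=5,fy=5,interpolation=cv2.INTER_CUBIC))
E
```

```text
(no output)
```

View pics/b_top.png

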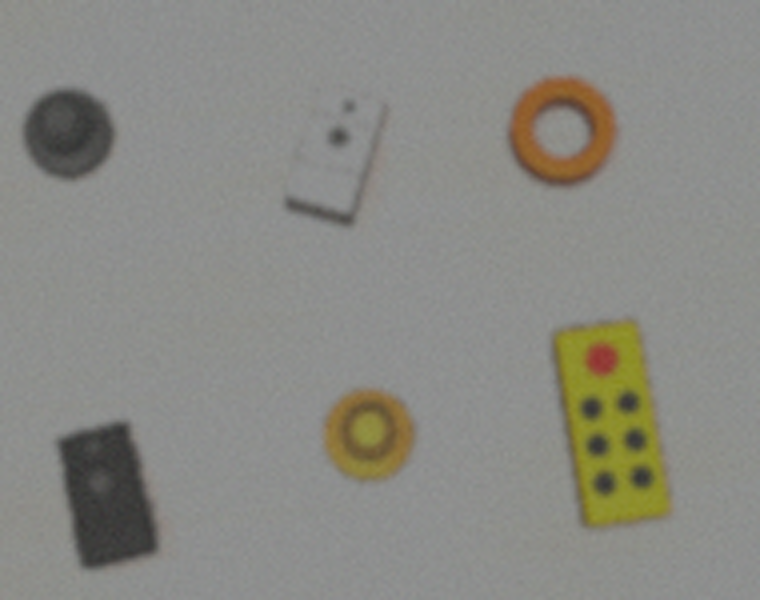

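View pics/b_scene.png

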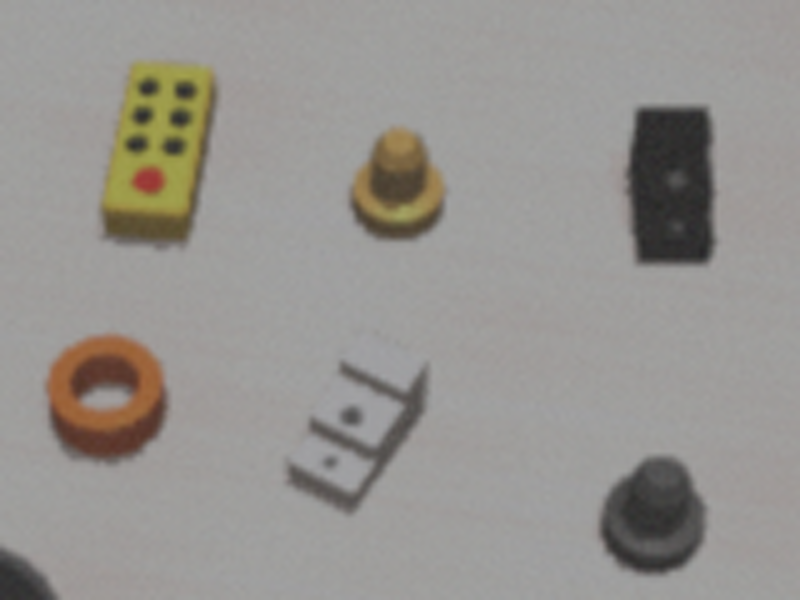

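The crops show clear features: remote buttons, plug tips, ring holes and two holes on each jaw. The low step of both jaws faces away from the robot. I'll boost contrast on the jaws, then triangulate.

```bash
python3 - <<'E'
import cv2,numpy as np
a=cv2.imread("pics/a_top.png"); b=cv2.imread("pics/a_scene.png")
def cr(im,x,y,dark):
    c=im[y-22:y+22,x-22:x+22].astype(float)
    c=np.clip(c*4 if dark else (c-60)*2.0,0,255).astype(np.uint8)
    return cv2.resize(c,(396,396) if 0 else (352,352),interpolation=cv2.INTER_CUBIC)
# scale 8, offsets x-22,y-22
m=np.vstack([np.hstack([cr(a,262,338,1),cr(b,395,192,1)]),np.hstack([cr(a,319,252,0),cr(b,331,238,0)])])
m=cv2.resize(m,None,fx=0.85,fy=0.85)
cv2.imwrite("pics/c_jaws.png",m);print(m.shape)
E
```

```text
(598, 598, 3)
```

View pics/c_jaws.png

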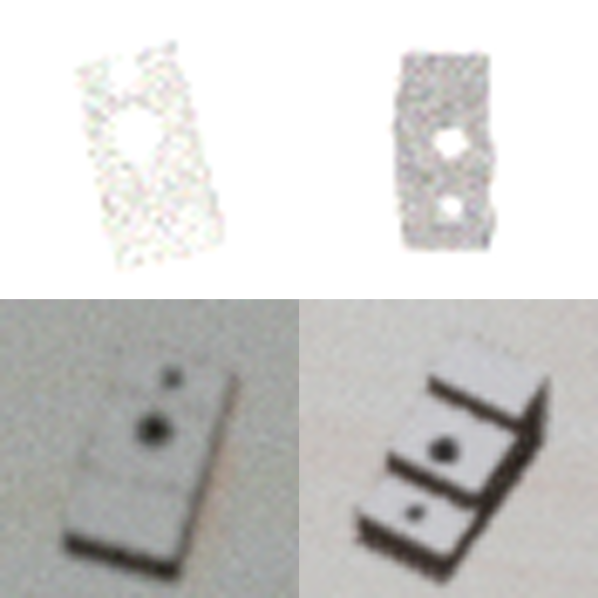

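```bash
cat > h.py <<'E'
import numpy as np, cv2
C={"scene":(np.array([[438.2158,0,325.2794],[0,438.2158,242.7479],[0,0,1]])),"top":np.array([[596.9095,0,322.3225],[0,596.9095,235.7701],[0,0,1]])}
def cams():
    from station import imaging
    return {n:imaging.read_camera(n) for n in ("top","scene")}
def P(d): return d["intrinsics"]@np.hstack([d["R"],np.reshape(d["t"],(3,1))])
def tri(d1,d2,p1,p2):
    X=cv2.triangulatePoints(P(d1),P(d2),np.float64(p1).reshape(-1,2).T,np.float64(p2).reshape(-1,2).T); return (X[:3]/X[3]).T
def proj(d,X):
    q=(P(d)@np.c_[np.atleast_2d(X),np.ones(len(np.atleast_2d(X)))].T).T; return q[:,:2]/q[:,2:]
def onplane(d,p,z):
    # pixel -> world at height z
    R,t=d["R"],np.array(d["t"]); c=-R.T@t; r=(R.T@np.linalg.inv(d["intrinsics"])@np.c_[np.float64(p).reshape(-1,2),np.ones(len(np.float64(p).reshape(-1,2)))].T).T
    return c+r*((z-c[2])/r[:,2])[:,None]
E
python3 - <<'E'
from h import *
c=cams(); T,S=c["top"],c["scene"]
import pickle; pickle.dump(c,open("cams0.pkl","wb"))
ct=lambda L:(np.float64(L)+.5)/4-.5+[235,215]
cs=lambda L:(np.float64(L)+.5)/5-.5+[260,155]
def show(n,a,b):
    X=tri(T,S,ct(a),cs(b)); r=proj(T,X)-ct(a); print(n); print(X.round(1)); print(" res",np.abs(r).max().round(2))
show("remote btn",[(602,360),(591,408),(628,402),(597,445),(635,439),(604,484),(641,478)],[(149,181),(174,147),(137,145),(180,118),(143,116),(185,91),(149,88)])
show("remote corners",[(555,333),(632,322),(668,515),(585,525)],[(190,212),(104,210),(133,65),(212,68)])
show("brass tip, steel tip",[(369,430),(66,122)],[(401,136),(661,466)])
show("ring top",[(563,130)],[(107,382)])
show("white holes low,mid",[(349,106),(339,137)],[(330,462),(351,416)])
show("black holes low,mid",[(94,447),(100,483)],[(677,227),(677,180)])
# trays
import colorsys
for n,(hl,hh) in {"blue":(100,130),"green":(45,80)}.items():
    res={}
    for k,d in c.items():
        hsv=cv2.cvtColor(d["image"],cv2.COLOR_RGB2HSV)
        m=cv2.inRange(hsv,(hl,120,40),(hh,255,255))
        m=cv2.morphologyEx(m,cv2.MORPH_OPEN,np.ones((3,3)))
        cs_,h=cv2.findContours(m,cv2.RETR_CCOMP,cv2.CHAIN_APPROX_NONE)
        if k=="scene":
            ok=lambda q:True
        holes=[x for x,hh_ in zip(cs_,h[0]) if hh_[3]>=0 and cv2.contourArea(x)>100]
        cc=[]
        for x in holes:
            mo=cv2.moments(x); cc.append((mo["m10"]/mo["m00"],mo["m01"]/mo["m00"],cv2.contourArea(x)))
        print(n,k,np.round(sorted(cc),1).tolist())
E
```

```text
remote btn
[[ 482.6 -126.2   23.7]
 [ 460.3 -118.5   24.1]
 [ 461.5 -136.4   23.6]
 [ 442.6 -119.3   24.9]
 [ 443.7 -137.6   24.4]
 [ 424.1 -120.7   23.7]
 [ 425.3 -138.4   24. ]]
 res 0.42
remote corners
[[ 497.5 -104.6   23.1]
 [ 500.  -143.5   19.8]
 [ 407.1 -150.1   19.1]
 [ 406.  -110.2   22.5]]
 res 0.68
brass tip, steel tip
[[457.6 -11.3  48.1]
 [617.9 121.2  45.6]]
 res 0.2
ring top
[[ 596.9 -120.3   21.3]]
 res 0.24
white holes low,mid
[[619.6 -16.6  16.8]
 [602.1 -10.2  28.3]]
 res 0.27
black holes low,mid
[[464.1 120.3  16.1]
 [446.  117.4  28. ]]
 res 0.33
blue top [[145.6, 278.7, 1516.5], [148.2, 319.1, 671.0], [150.9, 360.8, 1012.5]]
blue scene [[485.7, 199.0, 526.5], [488.1, 226.3, 414.5], [491.0, 256.4, 1111.0]]
green top [[480.8, 258.1, 858.5], [496.9, 306.9, 986.0]]
green scene [[198.1, 209.9, 540.0], [204.8, 177.6, 540.5]]
```

```bash
python3 - <<'E'
from h import *
import pickle; c=pickle.load(open("cams0.pkl","rb")); T,S=c["top"],c["scene"]
f=lambda L,o,x,y:(np.float64(L)-o+.5)/6.8-.5+[x-22,y-22]
print("white tall z38 (top)",onplane(T,f([(65,535),(180,568)],[0,299],319,252),38).round(1).tolist())
print("white low z16 (top)",onplane(T,f([(237,375)],[0,299],319,252),16).round(1).tolist())
print("white low z16 (scene)",onplane(S,f([(355,515),(448,557)],[299,299],331,238),16).round(1).tolist())
print("white tall z38 (scene)",onplane(S,f([(550,375)],[299,299],331,238),38).round(1).tolist())
print("black tall z38 (top)",onplane(T,f([(222,243),(120,268)],[0,0],262,338),38).round(1).tolist())
print("black low z16 (top)",onplane(T,f([(78,65),(175,43)],[0,0],262,338),16).round(1).tolist())
print("black tall z38 (scene)",onplane(S,f([(402,52),(490,52)],[299,0],395,192),38).round(1).tolist())
print("black low z0 (scene)",onplane(S,f([(403,248),(489,248)],[299,0],395,192),0).round(1).tolist())
for n,a,b in [("blue J P R",[(150.9,360.8),(148.2,319.1),(145.6,278.7)],[(485.7,199),(488.1,226.3),(491,256.4)]),("green J R",[(496.9,306.9),(480.8,258.1)],[(204.8,177.6),(198.1,209.9)])]:
    X=tri(T,S,a,b); print(n,X.round(1).tolist()); d=X[-1]-X[0]; print(np.degrees(np.arctan2(d[1],d[0])),np.linalg.norm(d)); print("z6 top",onplane(T,a,6).round(1)[:,:2].tolist(),"scene",onplane(S,b,6).round(1)[:,:2].tolist())
E
```

```text
white tall z38 (top) [[572.2, 18.5, 38.0], [559.8, -13.1, 38.0]]
white low z16 (top) [[618.7, -35.1, 16.0]]
white low z16 (scene) [[623.1, -36.3, 16.0], [633.9, -4.5, 16.0]]
white tall z38 (scene) [[574.6, 18.6, 38.0]]
black tall z38 (top) [[413.8, 95.6, 38.0], [409.6, 123.9, 38.0]]
black low z16 (top) [[467.7, 134.4, 16.0], [471.4, 106.6, 16.0]]
black tall z38 (scene) [[416.6, 95.5, 38.0], [411.7, 125.4, 38.0]]
black low z0 (scene) [[471.7, 105.0, -0.0], [466.9, 134.2, 0.0]]
blue J P R [[418.4, 330.3, 6.1], [498.3, 333.2, 6.3], [578.3, 336.6, 5.7]]
2.2624855241986603 160.01750087022162
z6 top [[418.5, 330.9], [498.4, 334.0], [578.3, 337.0]] scene [[418.5, 329.2], [498.3, 332.1], [578.7, 335.6]]
green J R [[460.2, -344.5, 6.4], [558.9, -328.0, 5.7]]
9.51513403639087 100.05099102699003
z6 top [[460.0, -343.8], [558.6, -327.0]] scene [[459.9, -346.5], [559.2, -329.5]]
```

Heights agree with the text within about 3 mm: buttons at 24, jaw holes at 16 and 28, tray floors near 6, ring top at 21 (text 24), and brass tip at 48 (text 46). I'll start with the black jaw.

```bash
cat > pp.py <<'E'
from h import *
from station import arm, eoat, kin, imaging
BL=np.radians(2.2); GR=np.radians(9.5)
def quat(th):
    x=np.array([np.cos(th),np.sin(th),0]); z=np.array([0,0,-1.]); y=np.cross(z,x)
    from scipy.spatial.transform import Rotation as R
    q=R.from_matrix(np.c_[x,y,z]).as_quat(); return np.array([q[3],q[0],q[1],q[2]])
def best(p,th):
    o=[]
    for k in (-1,0,1):
        t=th+k*np.pi; j=kin.ik(list(p),quat(t))
        if j is not None: o.append((abs(j[5]),t))
    return min(o)[1]
def pp(obj,yaw,off,gth,opn,zt,place,pth,force=40,rz=130,cz=None):
    """obj xy centre, yaw; off: grip offset along object x; gth tool x angle at pick, pth at place"""
    g=np.array(obj)+off*np.array([np.cos(yaw),np.sin(yaw)])
    th=best([*g,zt+80],gth); tp=best([*place,zt+80],pth)
    ny=yaw+tp-th; pl=np.array(place)+off*np.array([np.cos(ny),np.sin(ny)])
    print("grip",g.round(1),np.degrees(th).round(1),"place",pl.round(1),np.degrees(tp).round(1))
    eoat.command_gripper(opn,force)
    arm.movep([*g,rz],quat(th))
    hit=arm.move_linear([*g,zt],velocity=150,threshold=15)
    print("down hit",hit,np.round(arm.read_tcp_pos(),1))
    eoat.command_gripper(0,force); print("closed",round(arm.read_opening(),1))
    arm.move_linear([*g,rz],velocity=200); w=arm.read_opening(); print("lifted",round(w,1), "Fz",np.round(arm.read_ft_force(),1))
    if w<5: return False
    arm.movep([*pl,rz],quat(tp))
    arm.move_linear([*pl,zt+14],velocity=180)
    hit=arm.move_linear([*pl,zt+5.5],velocity=30,threshold=6); print("place hit",hit,np.round(arm.read_tcp_pos(),1),round(arm.read_opening(),1))
    eoat.command_gripper(opn,force)
    arm.move_linear([*pl,rz],velocity=200)
    print("t",arm.read_time()); return True
E
python3 - <<'E'
from pp import *
y=np.radians(10)
pp((441,115),y,-4,y+np.pi/2,56,4,(460.1,-344.7),GR)
for n,d in cams().items(): cv2.imwrite(f"pics/d_{n}.png",d["image"][:,:,::-1])
d=imaging.read_camera("wrist"); cv2.imwrite("pics/d_wrist.png",d["image"][:,:,::-1])
E
```

```text
grip [437.1 114.3] -80.0 place [ 460.8 -348.6] 9.5
down hit False [437.9 114.5   4.8]
closed 32.9
lifted 33.5 Fz [-0.5 -0.1 -1.4]
place hit True [ 462.  -349.7   11.3] 33.2
t 8.9833
```

View pics/d_scene.png

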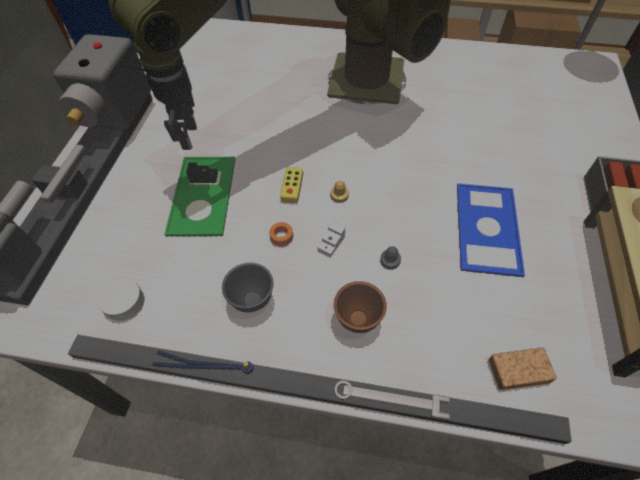

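View pics/d_wrist.png

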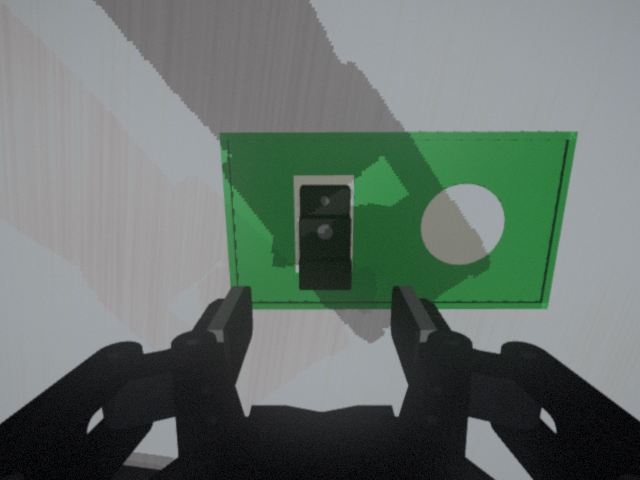

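The black jaw sits on its outline, aligned (wrist ~(325,235)). Next is the ring, then the white jaw.

```bash
python3 - <<'E'
from pp import *
pp((597,-120.3),0,0,np.pi/2,72,3,(558.9,-328.2),GR+np.pi/2)
d=imaging.read_camera("wrist"); cv2.imwrite("pics/e_wrist.png",d["image"][:,:,::-1])
y=np.radians(-20.3)
pp((597,-8.7),y,-4,y+np.pi/2,56,4,(418.5,330.3),BL)
d=imaging.read_camera("wrist"); cv2.imwrite("pics/e_wrist2.png",d["image"][:,:,::-1])
E
```

```text
grip [ 597.  -120.3] -90.0 place [ 558.9 -328.2] 279.5
down hit False [ 598.  -120.6    4.1]
closed 49.6
lifted 49.3 Fz [-0.2  0.1 -1.3]
place hit True [ 560.3 -329.1   10.8] 49.4
t 16.5083
grip [593.2  -7.3] 69.7 place [418.3 334.3] 2.2
down hit False [594.2  -7.5   5.1]
closed 33.2
lifted 33.3 Fz [-0.4  1.2 -1.6]
place hit True [419.8 335.2  11.6] 33.5
t 24.625
```

```bash
python3 -c "
import cv2,numpy as np
cv2.imwrite('pics/e_both.png',cv2.resize(np.hstack([cv2.imread('pics/e_wrist.png'),cv2.imread('pics/e_wrist2.png')]),(800,300),interpolation=cv2.INTER_AREA))"
```

```text
(no output)
```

View pics/e_both.png

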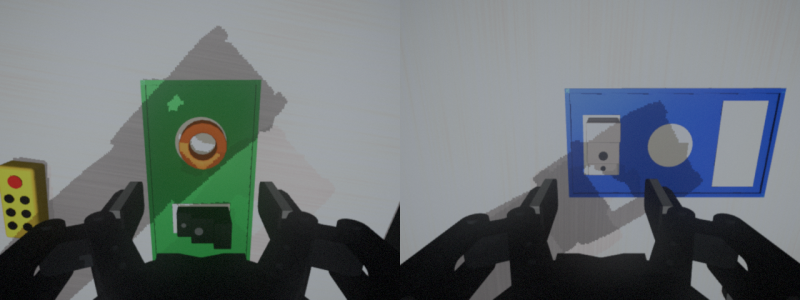

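The ring (200,143) sits on its disc and the white jaw (602,145) on its outline. Now the brass plug, gripped by its stem above the foot, and the remote.

```bash
python3 - <<'E'
from pp import *
pp((457.6,-11.3),0,0,np.pi/2,50,17,(498.3,333.1),BL+np.pi/2)
y=np.radians(3.5)
pp((452.6,-127.2),y,0,y+np.pi/2,62,3,(578.4,336.4),BL)
d=imaging.read_camera("wrist"); cv2.imwrite("pics/f_wrist.png",d["image"][:,:,::-1])
arm.movep([380,0,300],quat(best([380,0,300],0)))
c=cams()
for n,d in c.items(): cv2.imwrite(f"pics/f_{n}.png",d["image"][:,:,::-1])
import pickle; pickle.dump(c,open("cams1.pkl","wb"))
a,b=c["top"]["image"],c["scene"]["image"]
r=lambda im,x0,y0,w,h,f:cv2.resize(im[y0:y0+h,x0:x0+w],None,fx=f,fy=f,interpolation=cv2.INTER_CUBIC)[:,:,::-1]
cv2.imwrite("pics/g_top.png",np.hstack([r(a,100,250,100,140,4),r(a,445,215,100,140,4)]))
cv2.imwrite("pics/g_scene.png",np.hstack([r(b,440,165,100,120,4),r(b,155,140,100,120,4)]))
E
```

```text
grip [457.6 -11.3] -90.0 place [498.3 333.1] 92.2
down hit False [458.4 -11.2  17.8]
closed 24.5
lifted 24.6 Fz [-0.3  0.5 -2.1]
place hit True [499.8 333.9  24.5] 24.6
t 32.4333
grip [ 452.6 -127.2] -86.5 place [578.4 336.4] 2.2
down hit False [ 453.4 -127.4    3.8]
closed 41.0
lifted 41.1 Fz [-0.   0.  -2.1]
place hit True [579.8 337.   10.4] 41.0
t 40.675
```

View pics/f_top.png

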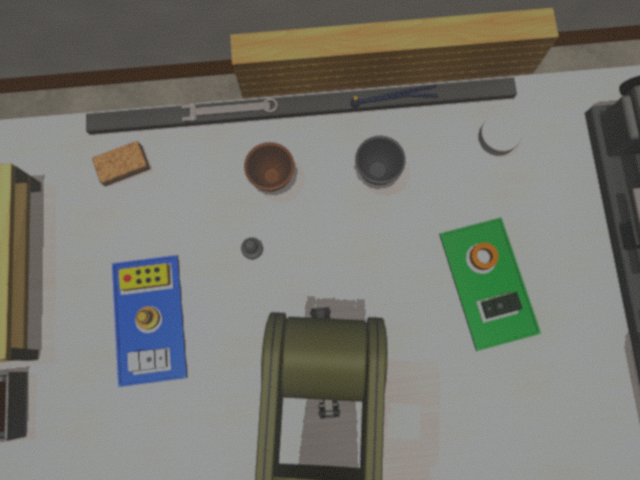

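View pics/g_top.png

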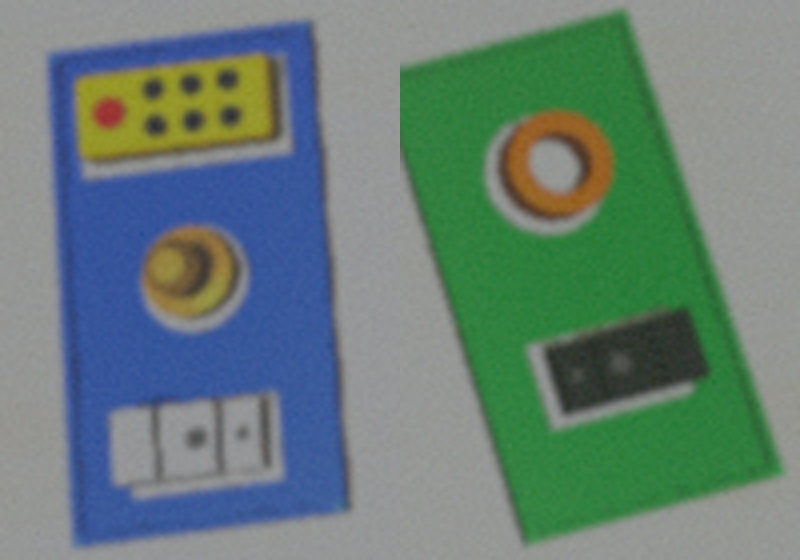

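View pics/g_scene.png

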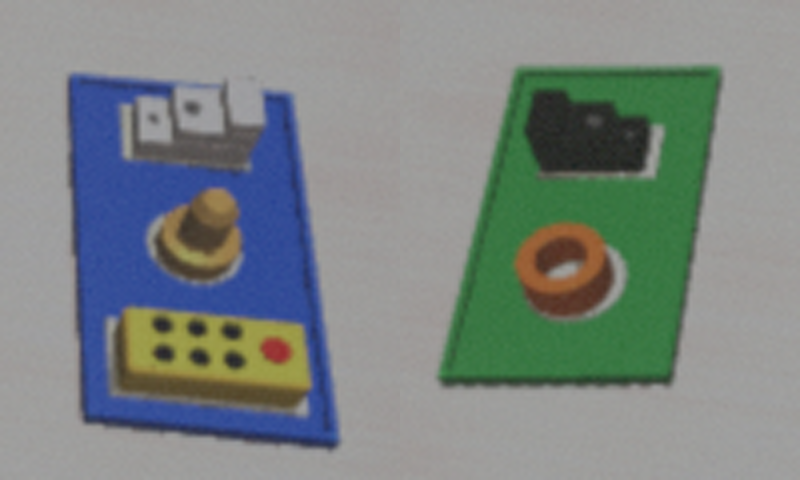

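All five parts sit upright on their outlines. The apparent shifts look like parallax, so I'll check with numbers.

```bash
python3 - <<'E'
from h import *
import pickle; c=pickle.load(open("cams1.pkl","rb")); T,S=c["top"],c["scene"]
q=lambda L,x,y:(np.float64(L)+.5)/4-.5+[x,y]
tb=lambda L:q(L,100,250); tg=lambda L:q(np.float64(L)-[400,0],445,215); sb=lambda L:q(L,440,165); sg=lambda L:q(np.float64(L)-[400,0],155,140)
def rep(n,X,o,yaw):
    d=X[:,:2]-o; R=np.array([[np.cos(yaw),np.sin(yaw)],[-np.sin(yaw),np.cos(yaw)]]); print(n,"world",X.round(1).tolist(),"tray",(d@R.T).round(1).tolist())
B=((498.4,333.3),np.radians(2.2)); a=np.radians(9.5); G=((509.5,-336.3),a)
rep("remote buttons red, black",tri(T,S,tb([(109,113),(153,88),(191,84),(229,79),(156,125),(194,120),(231,116)]),sb([(276,350),(234,359),(200,357),(163,353),(232,331),(197,327),(162,324)])),*B)
rep("brass tip",tri(T,S,tb([(168,267)]),sb([(219,197)])),*B)
rep("white holes mid, low",tri(T,S,tb([(196,438),(243,433)]),sb([(192,107),(153,118)])),*B)
rep("ring top",tri(T,S,tg([(557,164)]),sg([(563,257)])),*G)
rep("black holes mid, low",tri(T,S,tg([(621,363),(577,374)]),sg([(595,120),(630,134)])),*G)
# non-wanted objects
c0=pickle.load(open("cams0.pkl","rb"))
for k,bs in {"top":[(235,230,35,35),(240,135,60,60),(350,130,60,60)],"scene":[(375,240,30,35),(325,275,70,60),(215,255,65,60)]}.items():
    for x,y,w,h in bs:
        A=cv2.cvtColor(c0[k]["image"],cv2.COLOR_RGB2GRAY)[y:y+h,x:x+w].astype(np.float32); D=cv2.cvtColor(c[k]["image"],cv2.COLOR_RGB2GRAY)[y:y+h,x:x+w].astype(np.float32)
        print(k,np.round(cv2.phaseCorrelate(A,D)[0],2))
E
```

```text
remote buttons red, black world [[578.7, 365.3, 30.7], [588.8, 343.4, 31.8], [589.4, 325.8, 30.3], [590.1, 307.2, 30.5], [570.7, 342.8, 31.1], [571.4, 324.5, 31.5], [571.9, 306.8, 30.7]] tray [[81.5, 28.9], [90.7, 6.6], [90.6, -11.0], [90.6, -29.6], [72.6, 6.8], [72.6, -11.6], [72.4, -29.3]]
brass tip world [[499.3, 332.3, 53.0]] tray [[0.9, -1.0]]
white holes mid, low world [[420.6, 326.2, 35.2], [421.5, 307.5, 23.0]] tray [[-78.0, -4.1], [-77.9, -22.8]]
ring top world [[559.4, -328.3, 28.6]] tray [[50.6, -0.3]]
black holes mid, low world [[460.2, -341.7, 35.1], [457.8, -323.4, 23.6]] tray [[-49.6, 2.8], [-48.9, 21.3]]
top [-0.12 -0.01]
top [ 0.06 -0.03]
top [-0.06  0.03]
scene [ 0.04 -0.19]
scene [0.1  0.09]
scene [ 0.03 -0.  ]
```

```bash
python3 -c "
from station import sign_off,arm
print(arm.read_time(),arm.read_opening()); sign_off()"
```

```text
42.3917 61.87840098800089
the job is handed in; nothing more can be done
```

I placed all five parts on their outlines, let go of each one and handed the job in at about 42 s of the 115 s allowed. The sign-off gave no verdict.

**Position:** From the last two-view check, each part is about 2 mm or less from its outline's centre, against the 12 mm allowed. Its long axis is lined up within a few degrees, and the remote's buttons face up.

**Height:** Tops read about 5–7 mm higher than on the bench, which fits resting on the 6 mm tray floors. All five look upright in both views.

**Left alone:** The steel plug and both bowls shifted by less than 0.2 px between the first and last pictures, so they did not move.

**Small disagreements:**
- Before the picks, the ring top measured 21 mm (24 in the text) and the brass tip 48 mm (46 in the text). I put both down to how I picked the points in the pictures.
- The grip closed 0.5–2.5 mm narrower than the parts' stated widths, most on the ring.

No check failed.

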